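# Pop the drill bit cassette and trap it

### The job

Press the chrome ejector button on the yellow drill bit case with one fingertip so that the spring pushes the bit cassette out, and keep that finger on the button while the other finger traps the cassette's red end plate before it slides away out of the case. Do not pinch, lift or carry anything, and leave the lamp, screwdriver, hinge and dowel where they are. Finish while holding: the finger stays in front of the partly popped cassette, keeping it still against its spring.

Things in the scene. Friction and masses are not known exactly. Their poses are not given: they have to be found in the camera images.
- case: Yellow drill bit case, fixed to the desk, 200 (x) x 72 (y) mm, origin at the centre of its underside. The cassette slides out along the case's -x. From x = -100 to -40 it is a flat apron 8 mm thick; from -40 on a channel with walls 38 mm high, covered from x = -40 to +25 (top of the cover 38 mm above the desk), open-topped behind that.
- ejector_top (a point): Centre of the top of the round chrome ejector button, 22 mm diameter, that stands up out of the case's cover at case x = -15, y = 0. Its top is 50 mm above the desk when up and 42 mm when fully pressed.
- ejector (a joint): How far the ejector button is pressed down, m: 0 up, 0.008 fully down. A spring returns it (2 N up, 4 N down); its catch lets go of the cassette at about 0.005 to 0.006. Pressing past the catch takes about 4 to 10 N.
- cassette: Loose bit cassette, 0.12 kg, a black tray 108 mm long, 56 mm wide with steel drill bits; origin at the centre of its underside (8 mm above the desk), axes along the case's, end plate at its -x end. When unlatched, a damped spring pusher (3 to 4 N) drives it out at 10 to 30 mm/s, for 100 mm if nothing stops it.
- end_plate (a point): Middle of the upper edge of the leading face of the cassette's upright red end plate (8 mm thick, 68 mm wide, 8 to 68 mm above the desk). Latched, this face is at case x = -49, 34 mm ahead of the button's centre. Trapped well it stands 8 to 55 mm farther out; more than 60 mm out it has slid away.
- lamp: Small black battery work lamp with a chrome toggle switch and a carry handle on top, 50 x 90 x 132 mm, loose, standing at the back of the desk; leave alone. Origin at the centre of its underside.
- screwdriver: Orange-handled screwdriver, 190 mm long, lying loose in front along about the world's y; leave alone. Its own x is its length.
- hinge: Open stainless hinge, 66 x 70 mm, 8 mm high at the knuckle, lying loose in front; leave alone. Origin at the centre of its underside.
- dowel: Short wooden dowel, 14 mm diameter, 140 mm long, lying loose in front along about the world's y; leave alone.
Mind the look-alikes: they are no part of the job. What is meant by the case is not turquoise, and is the smaller of those in its own colour.

How it is judged:
By the outcome, as a careful person would: the job done as asked, in the order asked, and still so for the second after the job is handed in, while the arm keeps its last pose, push and grip.
It also fails if it takes over 32 s, if anything falls off the work surface, if the arm or the gripper's body presses on something with over 40 N, if the wrist force passes 120 N, or if a joint passes its speed limit or range.

### The arm

A 6-joint arm with a two-finger parallel gripper is mounted at the origin on the work surface. World frame = base frame: x ahead of the robot, y to its left, z up, the work surface at z = 0. Lengths are in mm, angles in rad, forces in N, time in s.
With the tool pointing down it reaches from about 275 to 1000 mm from the base axis. Payload 8.4 kg.
Tool frame: the origin (TCP) lies on the centre line of the jaws, within the pads' length; the fingertips stand r.tip_reach ahead of it and the grasp point (between the pads) lies 3 mm ahead of it (r.tip_reach is the distance from the TCP to the fingertips, in mm); z points along the fingers, y is the direction in which the jaws open and shut (so a half turn about z gives the same grasp; the last joint's range is limited). The gripper opens to 85 mm and grips with 20 to 120 N. Pads are 22 mm wide; open, the fingers measure 114 mm over their backs; the gripper's body (76 mm by 85 mm) begins 54 mm behind the grasp point. The pads swing forward as they close: fully open they stand 13 mm farther back than shut.
Start: joints at [-1.162, 0.353, 1.633, -0, 1.155, -0.002], TCP at [249.588, -573.004, 253.281] pointing down, gripper open.
Joint ranges: [-2.63, 2.63], [-0.92, 2.1], [0.06, 2.66], [-1.3, 4.44], [0, 2.69], [-3.02, 3.02]. Speed limits (rad/s): [2.22, 2.22, 2.79, 3.14, 3.14, 3.14].

### API

Orientations are given as [roll, pitch, yaw] about the fixed x, y, z axes, in that order (R = Rz(yaw) Ry(pitch) Rx(roll)).
In Python, from rig import sense, optics, r, nets gives the robot as it stands. The module is installed in compiled form; this text tells all that it offers.
- The arm moves only by the tool carry_out, never from a script. Its argument "increments" is a list that holds one entry, the list of rows, each a list of 6 numbers: the shift along the tool's x, y, z normalised to -1 to 1, where 1 is 40 cm, then the turn, a rotation vector about the tool's x, y, z normalised to -1 to 1, where 1 is 60 degrees. A call has 1 to 5 rows; each row is the pose to reach, as a shift and turn from the pose commanded when the call began, along the tool's axes at that moment; what a row does not reach only later rows make up. A row lasts 1/12 s, in which the tool goes at most 41.7 mm and 7.16 degrees, less where a joint would pass 70% of its speed; a pose out of reach is approached as far as the arm can. A call with a number of a shift or a turn outside -1 to 1 is refused whole. A call with a gripper value outside its range is refused whole. "hand" is the closure, from 0 (fully open) to 1 (shut), set as the call begins (left out, the last holds). The fingers move at their own pace and stop on an object; "squeeze" is the grip in N (left out, the last holds). Time passes only in rows, so rows that repeat a pose let the fingers close. It gives the time, the measured TCP pose, the force and the opening at its end, in the units of the state.
- sense(): the state, without advancing time (a new reading comes with each control period).
- optics.grab_frame(name): name is "scene" or "top" or "wrist"; returns a dict with "img" (400x640x3 uint8, red, green, blue), "range_z" (400x640 float32, mm along the optical axis (not along the pixel's ray), 0 where there is no reading), "fov_y" (degrees; the focal length in pixels is half the picture's height over the tangent of half this angle, whatever the lens; pixels are square), "cx", "cy" (the principal point, pixels), "R" (3x3) and "t" (3): a world point X has camera coordinates R X + t. Camera axes: x right, y down, z forward; pixel columns grow to the right and rows downward; lengths in mm; the calibration is good to about 2 mm. A picture is of the moment at which its call begins.
- r.sign_off(): hands the job in, once; it reports no verdict.
Trained networks look in the newest picture that a camera, given by its name, has taken for a name from the list of things; names that differ only in an ending like _2 or _b are one class to them, and where a whole thing is asked for, a point or a joint stands for the part that bears it (a point fixed in the world has none). Each returns a list of dicts, best first, with "confidence" (0 to 1); they miss things now and then, are a little off and sometimes report something else, mostly with a low value. They report only what shows in the picture. A call takes as long as a camera call. They do not tell look-alikes from the thing itself.
- nets.trace(target, camera): "mask" (400x640 bool, what is visible of it).
- nets.tip_of(target, camera): "point" ([x, y, z] in mm, in world coordinates, good to about 4 mm: a listed point, or the origin of a listed thing).
The state is a dict: "clock": time; "qpos": joint angles; "qvel": joint speeds; "joint_efforts": joint torques, N m; "eef_pos": TCP position; "tcp_rot": TCP orientation; "contact_force": force on the tool from outside, world axes, zero at the start; "wrist_torque": the same for the moment, N m; "opening": opening from 0.0 (shut) to 1.0 (fully open).
Only numpy, scipy, OpenCV 4.12 (cv2) and the standard library are available. Lean on these libraries where they do the work, as an engineer would, in place of code of your own. Each camera call takes 0.05 s, during which the arm holds its last target.

## Working session

There is one attempt and no reset: what is moved stays moved. The work goes in short steps, Python scripts to look and compute and a tool call to move; the robot and the scene stay as the last step left them, time stands still between calls to the robot, and variables do not carry over. Pictures are saved under pics/ and viewed, and the job is handed in when it is done.

Besides the shell and the picture viewer there is one more tool, called after ">>>" in YAML: its name, and indented under it one key for each argument. carry_out: Moves the arm, as the interface text tells. Its arguments: {"type":"object","properties":{"increments":{"type":"array","items":{"type":"array","items":{"type":"array","items":{"type":"number","minimum":-1,"maximum":1}}}},"hand":{"type":"number"},"squeeze":{"type":"number"}},"required":["increments"]}

```bash
mkdir -p pics; cat > h.py <<'E'
import numpy as np, cv2
from rig import sense, optics, r, nets
from scipy.spatial.transform import Rotation as Ro
def save(img,name,f=1.25): cv2.imwrite('pics/'+name,cv2.cvtColor(cv2.resize(img,None,fx=f,fy=f),cv2.COLOR_RGB2BGR))
def w(fr,u,v,z=None):
    f=200/np.tan(np.radians(fr['fov_y'])/2)
    z=fr['range_z'][int(v),int(u)] if z is None else z
    c=np.array([(u-fr['cx'])/f*z,(v-fr['cy'])/f*z,z]); return fr['R'].T@(c-fr['t'])
def px(fr,X):
    f=200/np.tan(np.radians(fr['fov_y'])/2); c=fr['R']@np.array(X)+fr['t']; return c[:2]/c[2]*f+[fr['cx'],fr['cy']]
E
python3 - <<'E'
from h import *
print(r.tip_reach,sense())
for c in ['scene','top']:
    f=optics.grab_frame(c); save(f['img'],c+'0.png')
    for t in ['ejector_top','end_plate','case','cassette']:
        for d in nets.tip_of(t,c): print(c,t,np.round(d['point']),round(d['confidence'],2),np.round(px(f,d['point'])))
E
```

```text
22.0 {'clock': 0.0, 'qpos': array([-1.16236113e+00,  3.53645950e-01,  1.63411968e+00,  4.81040471e-06,
        1.15519445e+00, -2.37302388e-03]), 'qvel': array([ 3.68470059e-04,  3.00805956e-05,  6.97820067e-04,  6.37112306e-04,
        5.37536970e-04, -4.37732727e-04]), 'joint_efforts': array([-1.98377275e-03, -6.05259490e+01, -3.42066872e+01, -1.40672687e-04,
        9.44063271e-03,  1.47457274e-05]), 'eef_pos': array([ 249.43782988, -572.59205163,  252.56921436]), 'tcp_rot': array([-3.14022524e+00, -7.64317163e-06,  4.10806275e-01]), 'contact_force': array([-0.31415648,  0.06407231,  0.374649  ]), 'wrist_torque': array([ 0.01432996, -0.04635021, -0.04686403]), 'opening': 1.000052553749859}
scene ejector_top [584. -24.  51.] 0.62 [307. 234.]
scene ejector_top [ 554. -276.   48.] 0.6 [172. 278.]
scene ejector_top [587. 267.  72.] 0.53 [431. 176.]
scene end_plate [576. -60.  69.] 0.57 [288. 232.]
scene end_plate [766.  -0.   1.] 0.31 [370. 316.]
scene end_plate [370. 231.   2.] 0.24 [358. 150.]
scene case [ 555. -264.    2.] 0.8 [184. 290.]
scene case [590. 278.  -2.] 0.75 [431. 200.]
scene case [591.  -7.   0.] 0.73 [317. 250.]
scene case [576. -61.  66.] 0.38 [287. 233.]
scene cassette [591.  -5.   9.] 0.56 [318. 247.]
top ejector_top [584. 264.  71.] 0.65 [196. 189.]
top ejector_top [ 556. -279.   46.] 0.62 [466. 224.]
top ejector_top [586. -21.  50.] 0.42 [339. 200.]
top end_plate [573. -55.  68.] 0.79 [356. 206.]
top case [ 553. -262.    2.] 0.82 [450. 228.]
top case [595. 279.   3.] 0.81 [199. 191.]
top case [593.  -7.  -0.] 0.63 [331. 201.]
top cassette [590.  -2.   9.] 0.79 [329. 202.]
```

View pics/scene0.png

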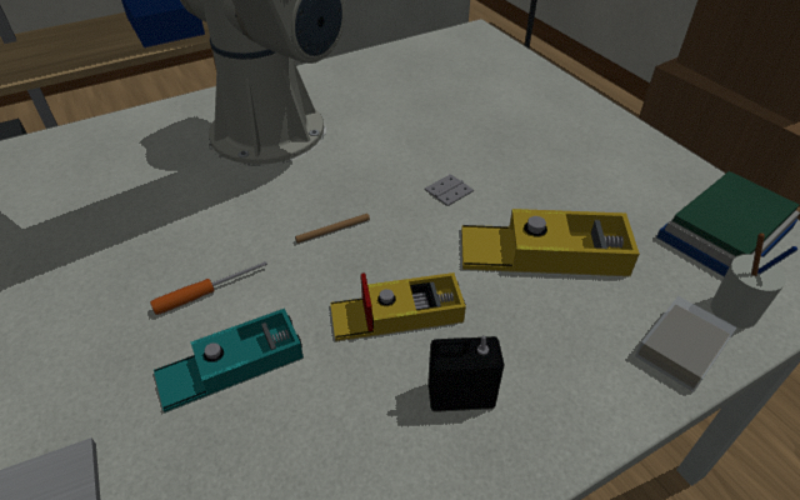

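View pics/top0.png

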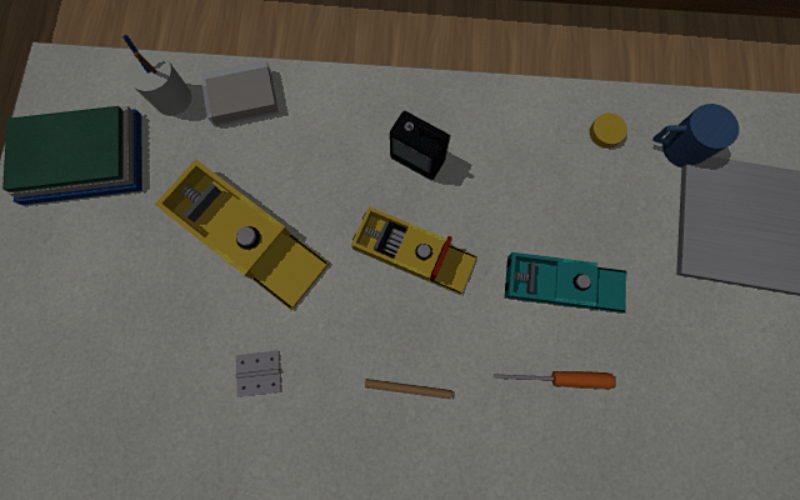

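Candidates in the top picture (800 px scale) are the large yellow case with its button at (247,237), the small yellow case with the red plate at (424,251), and the turquoise case at (583,282). I choose the small yellow one: it isn't turquoise, it's the smaller of the yellow pair, and its button top measures about 50 mm high. Next I'll check it in a crop and refine the pose.

```bash
python3 - <<'E'
from h import *
f=optics.grab_frame('top'); save(f['img'][150:250,270:400],'crop.png',6)
H,W=400,640
fl=200/np.tan(np.radians(f['fov_y'])/2)
v,u=np.mgrid[:H,:W]; Z=f['range_z'].astype(float)
C=np.stack([(u-f['cx'])/fl*Z,(v-f['cy'])/fl*Z,Z],-1); P=(C-f['t'])@f['R']
im=f['img'].astype(int); roi=np.zeros((H,W),bool); roi[150:250,270:400]=1
yel=roi&(im[...,0]>60)&(im[...,2]<0.5*im[...,0])&(im[...,1]>0.6*im[...,0])
red=roi&(im[...,0]>60)&(im[...,1]<0.4*im[...,0])
print('desk z',np.median(P[320:340,100:150,2]))
def rect(m,zlo,zhi,n):
    k=m&(P[...,2]>zlo)&(P[...,2]<zhi); q=P[k]; print(n,k.sum(),q.mean(0).round(1),cv2.minAreaRect(q[:,:2].astype(np.float32)))
rect(yel,32,44,'cover'); rect(yel,4,13,'apron'); rect(yel,4,44,'all'); rect(red,60,75,'platetop')
btn=roi&~yel&~red&(P[...,2]>45)&(P[...,2]<56); rect(btn,45,56,'btn')
for d in nets.trace('ejector_top','top'):
    m=d['mask']; rect(m,46,56,'netbtn') if (m&roi).sum()>10 else 0
for c in ('scene','top'):
  optics.grab_frame(c)
  for d in nets.tip_of('lamp',c): print(d)
E
```

```text
desk z 0.940780766797817
cover 1258 [593.7   5.   38.9] ((600.63427734375, 21.86865997314453), (141.6999053955078, 72.6208267211914), 70.86955261230469)
apron 927 [577.6 -42.7   9. ] ((586.9575805664062, -9.198219299316406), (193.9259490966797, 68.37674713134766), 71.38148498535156)
all 2196 [587.  -14.9  26.2] ((590.766357421875, -6.1183013916015625), (202.23959350585938, 72.58793640136719), 70.70838928222656)
platetop 112 [574.4 -49.5  68.7] ((575.5438842773438, -50.00868606567383), (6.8004374504089355, 65.82636260986328), 71.0601577758789)
btn 96 [582.3 -22.5  50.6] ((567.3580932617188, -25.70926284790039), (56.036338806152344, 21.08965492248535), 13.108865737915039)
{'point': [766.0, -0.1, 2.5], 'confidence': 0.75}
{'point': [765.6, -1.7, -2.6], 'confidence': 0.92}
```

View pics/crop.png

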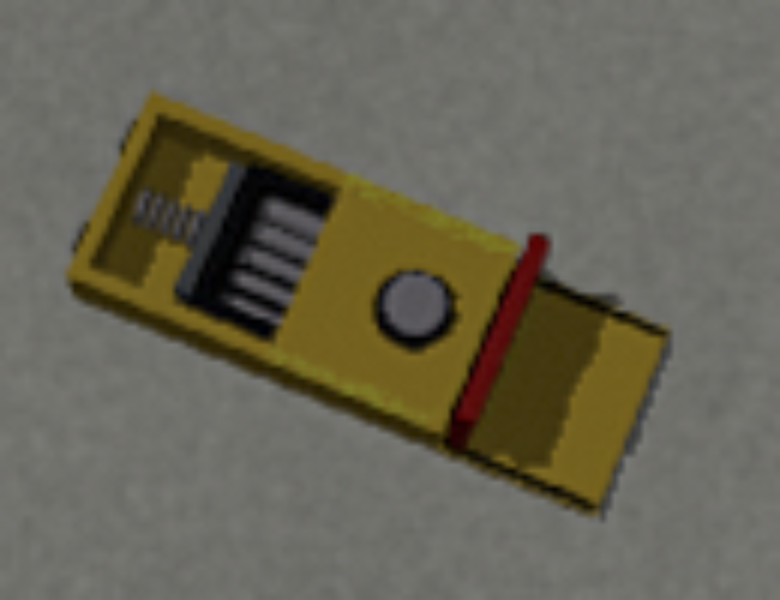

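The crop shows the small yellow case with its button at (415,308) and the red plate from (540,240) to (458,440). Case yaw is about 71° and the button is at about (585.5,-21). I want the tool's y along case -x, which means yaw -19°, with the TCP about 35 mm ahead of the button.

```bash
cat >> h.py <<'E'
def inc(pos,rpy):
    s=sense(); R0=Ro.from_euler('xyz',s['tcp_rot']); R1=Ro.from_euler('xyz',rpy)
    d=R0.inv().apply(np.array(pos)-s['eef_pos'])/400; t=np.degrees((R0.inv()*R1).as_rotvec())/60
    print(np.round(d,4),np.round(t,4),'clock',round(s['clock'],2),s['eef_pos'].round(1),np.degrees(s['tcp_rot']).round(1),s['contact_force'].round(2),round(s['opening'],3))
E
python3 - <<'E'
from h import *
inc([574,-54,140],[np.pi,0,np.radians(-19)])
inc([412,-313,200],[np.pi,0,np.radians(-10)])
E
```

```text
[ 1.2617 -0.8657  0.2832] [0.     0.     0.7089] clock 0.8 [ 249.6 -573.   253.3] [180.    0.   23.5] [-0.08  0.32 -0.48] 0.998
[ 0.6318 -0.4338  0.1332] [0.     0.     0.5589] clock 0.8 [ 249.6 -573.   253.3] [180.    0.   23.5] [-0.08  0.32 -0.48] 0.998
```

>>> carry_out:
  increments:
    - [[0.63, -0.43, 0.13, 0, 0, 0.56], [0.63, -0.43, 0.13, 0, 0, 0.56], [0.63, -0.43, 0.13, 0, 0, 0.56], [0.63, -0.43, 0.13, 0, 0, 0.56], [0.63, -0.43, 0.13, 0, 0, 0.56]]
  hand: 0.32
  squeeze: 40

```text
clock: 1.22
eef_pos: [357.5, -401.1, 218.9]
tcp_rot: [3.141, -0.001, -0.182]
contact_force: [0.5, -0.4, 0.4]
opening: 0.681
```

```bash
python3 - <<'E'
from h import *
inc([574,-54,140],[np.pi,0,np.radians(-19)])
E
```

```text
[ 0.3748 -0.9517  0.1969] [ 0.0004 -0.0006  0.1425] clock 1.22 [ 357.5 -401.1  218.9] [180.   -0.  -10.5] [ 0.5  -0.42  0.41] 0.681
```

>>> carry_out:
  increments:
    - [[0.37, -0.94, 0.19, 0, 0, 0.14], [0.37, -0.94, 0.19, 0, 0, 0.14], [0.37, -0.94, 0.19, 0, 0, 0.14], [0.37, -0.94, 0.19, 0, 0, 0.14], [0.37, -0.94, 0.19, 0, 0, 0.14]]

```text
clock: 1.63
eef_pos: [463.2, -229.1, 181.0]
tcp_rot: [3.141, -0.001, -0.322]
contact_force: [0.4, 0.1, 0.5]
opening: 0.681
```

```bash
python3 - <<'E'
from h import *
inc([574,-54,140],[np.pi,0,np.radians(-19)])
E
```

```text
[ 0.1239 -0.5028  0.1026] [ 0.0001 -0.0008  0.0087] clock 1.63 [ 463.2 -229.1  181. ] [180.   -0.  -18.5] [0.4  0.05 0.52] 0.681
```

>>> carry_out:
  increments:
    - [[0.12, -0.49, 0.1, 0, 0, 0.01], [0.12, -0.49, 0.1, 0, 0, 0.01], [0.12, -0.49, 0.1, 0, 0, 0.01], [0.12, -0.49, 0.1, 0, 0, 0.01], [0.12, -0.49, 0.1, 0, 0, 0.01]]

```text
clock: 2.05
eef_pos: [571.0, -57.9, 140.8]
tcp_rot: [-3.141, -0.0, -0.332]
contact_force: [-0.8, -0.7, 0.6]
opening: 0.678
```

>>> carry_out:
  increments:
    - [[0, 0, 0, 0, 0, 0], [0, 0, 0, 0, 0, 0]]

```text
clock: 2.22
eef_pos: [570.5, -58.2, 140.5]
tcp_rot: [3.141, 0.001, -0.329]
contact_force: [-0.1, -0.2, -0.5]
opening: 0.68
```

```bash
python3 - <<'E'
from h import *
inc([574,-54,140],[np.pi,0,np.radians(-19)])
for c in ['wrist','top']:
    f=optics.grab_frame(c); save(f['img'],c+'1.png')
    for t in ['ejector_top','end_plate']:
        for d in nets.tip_of(t,c): print(c,t,np.round(d['point'],1),round(d['confidence'],2))
    if c=='wrist':
        print(px(f,[585.5,-21,50]))
        np.savez('w1.npz',**{k:np.array(v) for k,v in f.items()})
E
```

```text
[ 0.0048 -0.0128  0.0012] [0.0001 0.0007 0.0023] clock 2.22 [570.5 -58.2 140.5] [180.    0.  -18.9] [-0.1  -0.22 -0.53] 0.68
wrist ejector_top [585.1 -22.7  49.2] 0.9
wrist ejector_top [ 561.  -277.9   48.4] 0.67
wrist end_plate [573.8 -52.2  66.3] 0.73
[266.81627857 211.44404822]
top ejector_top [584.  267.3  69.6] 0.66
```

View pics/wrist1.png

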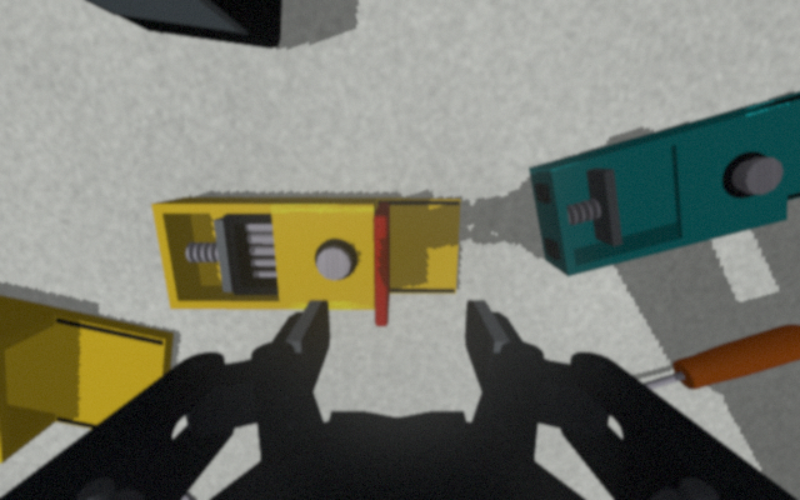

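View pics/top1.png

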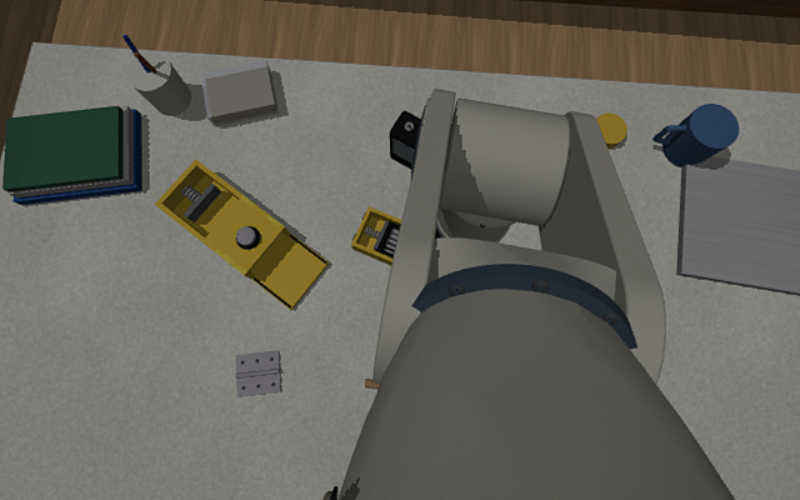

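The wrist view shows the button at (335,260), the plate at (381,262), the left fingertip at (317,305) and the right one at (477,305). I'll measure the tips in the tool frame.

```bash
python3 - <<'E'
from h import *
f=dict(np.load('w1.npz')); s=sense(); R0=Ro.from_euler('xyz',s['tcp_rot'])
for (a,b) in [(308,305),(312,308),(318,308),(324,308),(327,306),(470,306),(474,306),(480,306),(484,305)]:
    X=w(f,a/1.25,b/1.25); print(a,b,R0.inv().apply(X-s['eef_pos']).round(1))
inc([573.6,-54.8,120],[np.pi,0,np.radians(-19)])
E
```

```text
308 305 [ 11.2 -38.3   7.4]
312 308 [ 11.  -36.2   5. ]
318 308 [ 11.4 -33.7   4. ]
324 308 [  9.1 -32.5   9.1]
327 306 [  7.8 -32.3  14.1]
470 306 [ 9.9 25.7  9.9]
474 306 [11.4 26.5  6.5]
480 306 [11.1 29.   7.1]
484 305 [11.4 30.6  7.5]
[ 0.0041 -0.0185  0.0536] [ 0.     -0.0004 -0.0027] clock 2.52 [569.6 -61.2 141.4] [180.   -0.  -19.2] [-0.1   0.4  -0.43] 0.681
```

>>> carry_out:
  increments:
    - [[0.004, -0.018, 0.03, 0, 0, 0], [0.004, -0.018, 0.06, 0, 0, 0], [0.004, -0.018, 0.06, 0, 0, 0]]

```text
clock: 2.77
eef_pos: [572.3, -53.7, 114.3]
tcp_rot: [3.141, 0.004, -0.333]
contact_force: [-0.7, -0.2, -0.5]
opening: 0.683
```

>>> carry_out:
  increments:
    - [[0, 0, 0, 0, 0, 0], [0, 0, 0, 0, 0, 0]]

```text
clock: 2.93
eef_pos: [573.6, -53.8, 116.6]
tcp_rot: [3.141, 0.001, -0.333]
contact_force: [1.1, 0.1, -0.7]
opening: 0.679
```

```bash
python3 - <<'E'
from h import *
for i in range(6):
    inc([574.4,-53.4,90],[np.pi,0,np.radians(-19)]); f=optics.grab_frame('wrist')
save(f['img'],'wrist2.png'); np.savez('w2.npz',**{k:np.array(v) for k,v in f.items()})
for t in ['ejector_top','end_plate']:
  for d in nets.tip_of(t,'wrist'): print(t,np.round(d['point'],1),round(d['confidence'],2))
E
```

```text
[ 0.0017 -0.0016  0.0664] [ 0.0003  0.0009 -0.001 ] clock 2.93 [573.6 -53.8 116.6] [ 1.80e+02  1.00e-01 -1.91e+01] [ 1.14  0.12 -0.74] 0.679
[ 0.001  -0.0014  0.0673] [ 0.0001  0.0002 -0.001 ] clock 2.98 [573.8 -53.8 116.9] [180.    0.  -19.1] [-0.97 -0.64  0.82] 0.679
[ 0.0006 -0.0014  0.0679] [-0.     -0.0001 -0.0011] clock 3.03 [574.  -53.8 117.2] [-180.    -0.   -19.1] [-0.24 -0.12 -0.2 ] 0.682
[ 0.0004 -0.0013  0.0682] [-0.0001 -0.0004 -0.001 ] clock 3.08 [574.1 -53.8 117.3] [-180.    -0.   -19.1] [-0.37  0.12  0.59] 0.681
[ 0.0004 -0.0013  0.0684] [-0.0001 -0.0005 -0.0011] clock 3.13 [574.1 -53.8 117.4] [-180.    -0.   -19.1] [-0.45 -0.17 -0.19] 0.679
[ 0.0005 -0.0012  0.0684] [-0.0001 -0.0005 -0.0011] clock 3.18 [574.  -53.8 117.4] [-180.    -0.   -19.1] [-0.18 -0.11 -0.2 ] 0.683
ejector_top [586.6 -22.7  51.8] 0.7
end_plate [577.3 -52.9  68.2] 0.58
```

View pics/wrist2.png

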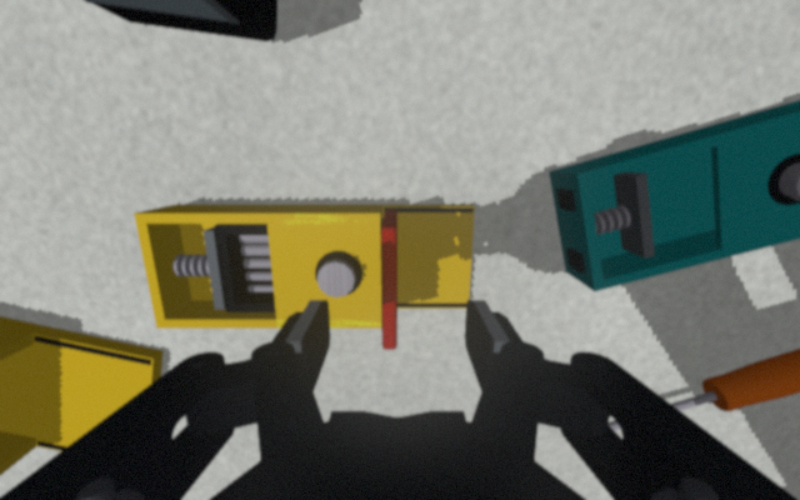

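Well aligned: the button is at (338,274) px and the plate at (389,280), between the two fingers. Descending.

>>> carry_out:
  increments:
    - [[0, 0.003, 0.04, 0, 0, 0], [0, 0.003, 0.08, 0, 0, 0], [0, 0.003, 0.09, 0, 0, 0], [0, 0.003, 0.09, 0, 0, 0], [0, 0.003, 0.09, 0, 0, 0]]

```text
clock: 3.75
eef_pos: [573.5, -54.9, 81.3]
tcp_rot: [3.142, 0.0, -0.333]
contact_force: [0.4, 0.1, 0.7]
opening: 0.682
```

```bash
python3 - <<'E'
from h import *
f=optics.grab_frame('wrist')
inc([574.4,-53.4,70],[np.pi,0,np.radians(-19)])
save(f['img'],'wrist3.png'); f=optics.grab_frame('scene'); save(f['img'][130:280,200:400],'scene3.png',4)
E
```

```text
[ 0.     -0.0041  0.0291] [-0.0002 -0.0006 -0.0011] clock 3.8 [573.9 -54.9  81.6] [-180.    -0.   -19.1] [ 0.53 -0.73  0.71] 0.679
```

View pics/wrist3.png

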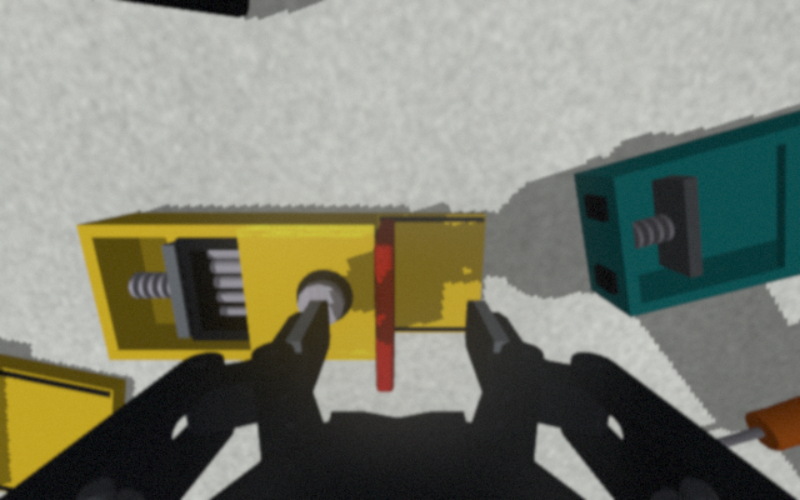

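View pics/scene3.png

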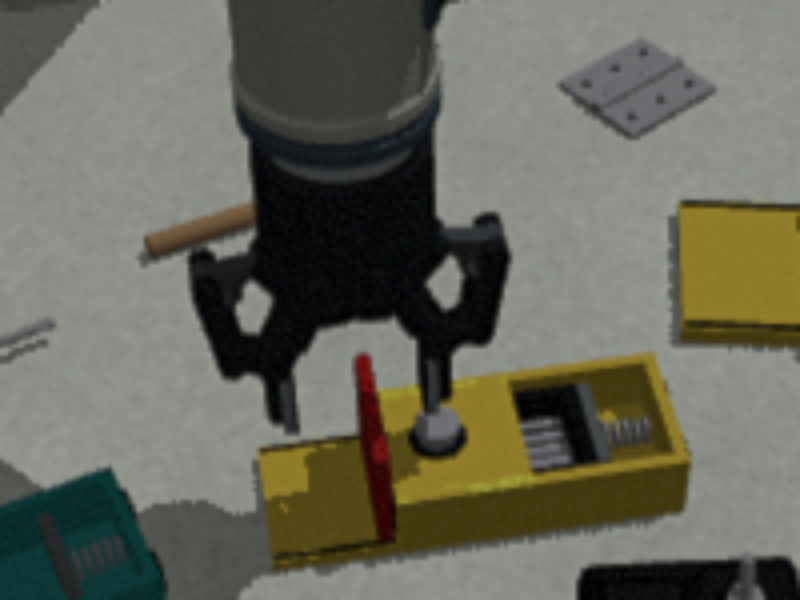

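The wrist view shows the left fingertip (315,305) right over the button (325,297), with the right fingertip ahead of the plate. The scene crop agrees. Going down slowly.

>>> carry_out:
  increments:
    - [[0, 0, 0.01, 0, 0, 0], [0, 0, 0.02, 0, 0, 0], [0, 0, 0.025, 0, 0, 0], [0, 0, 0.025, 0, 0, 0]]

```text
clock: 4.18
eef_pos: [573.1, -54.9, 70.6]
tcp_rot: [3.141, 0.001, -0.333]
contact_force: [-0.6, 0.5, -0.7]
opening: 0.68
```

>>> carry_out:
  increments:
    - [[0, 0, 0.005, 0, 0, 0], [0, 0, 0.01, 0, 0, 0], [0, 0, 0.01, 0, 0, 0]]

```text
clock: 4.43
eef_pos: [573.5, -54.9, 66.8]
tcp_rot: [-3.142, -0.0, -0.333]
contact_force: [-0.4, 0.2, -0.3]
opening: 0.678
```

>>> carry_out:
  increments:
    - [[0, 0, 0.005, 0, 0, 0], [0, 0, 0.005, 0, 0, 0], [0, 0, 0.005, 0, 0, 0]]

```text
clock: 4.68
eef_pos: [573.6, -54.9, 65.1]
tcp_rot: [-3.142, -0.0, -0.333]
contact_force: [0.3, -0.3, 0.3]
opening: 0.683
```

>>> carry_out:
  increments:
    - [[0, 0, 0.005, 0, 0, 0], [0, 0, 0.005, 0, 0, 0], [0, 0, 0.005, 0, 0, 0]]

```text
clock: 4.93
eef_pos: [573.6, -54.9, 63.0]
tcp_rot: [-3.142, -0.0, -0.333]
contact_force: [-0.1, 0.0, 1.8]
opening: 0.683
```

```bash
python3 - <<'E'
from h import *
f=optics.grab_frame('scene'); save(f['img'][130:280,200:400],'scene4.png',4)
f=optics.grab_frame('wrist');save(f['img'],'wrist4.png')
inc([574.4,-53.4,60],[np.pi,0,np.radians(-19)])
E
```

```text
[ 0.0007 -0.0042  0.0076] [-0.0001 -0.0002 -0.001 ] clock 5.03 [573.6 -54.9  63. ] [-180.    -0.   -19.1] [-0.04 -0.36  1.91] 0.682
```

View pics/scene4.png

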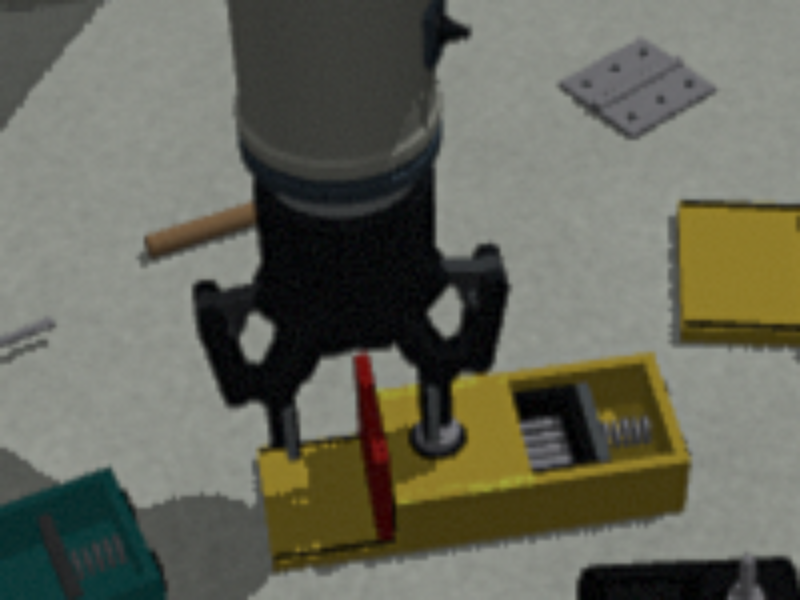

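View pics/wrist4.png

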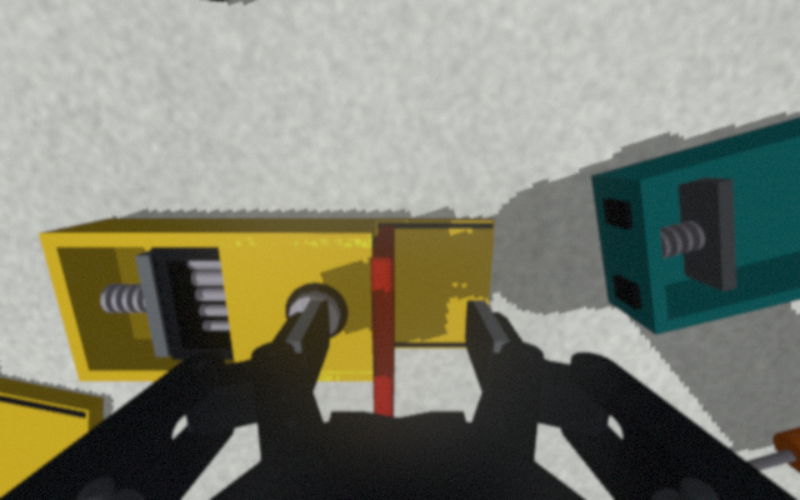

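Contact: 1.9 N at TCP z of about 63, with the finger centred on the button. Pressing about 6.5 mm.

>>> carry_out:
  increments:
    - [[0, 0, 0.005, 0, 0, 0], [0, 0, 0.01, 0, 0, 0], [0, 0, 0.014, 0, 0, 0], [0, 0, 0.017, 0, 0, 0], [0, 0, 0.017, 0, 0, 0]]

```text
clock: 5.45
eef_pos: [574.1, -54.8, 58.8]
tcp_rot: [-3.141, -0.001, -0.333]
contact_force: [-10.1, 1.4, 34.3]
opening: 0.682
```

>>> carry_out:
  increments:
    - [[0, 0, 0, 0, 0, 0], [0, 0, 0, 0, 0, 0], [0, 0, 0, 0, 0, 0]]

```text
clock: 5.7
eef_pos: [574.0, -54.9, 58.8]
tcp_rot: [-3.141, -0.001, -0.333]
contact_force: [-9.2, 0.6, 34.0]
opening: 0.68
```

```bash
python3 - <<'E'
from h import *
f=optics.grab_frame('scene'); save(f['img'][130:280,200:400],'scene5.png',4)
inc([574.4,-53.4,56.5],[np.pi,0,np.radians(-19)])
E
```

```text
[-0.0004 -0.0037  0.0057] [-0.0006 -0.0013 -0.001 ] clock 5.75 [574.1 -54.8  58.8] [-1.80e+02 -1.00e-01 -1.91e+01] [-8.87  0.41 34.2 ] 0.678
```

View pics/scene5.png

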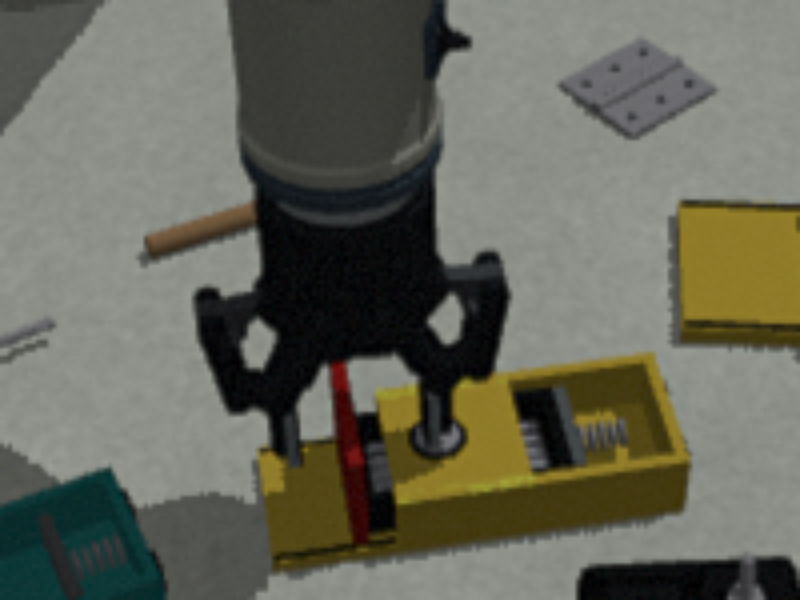

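The catch has let go: the scene shows the cassette sliding out, plate at (350,450). The button has bottomed out at 34 N, so I'll ease off a little while keeping it pressed.

>>> carry_out:
  increments:
    - [[0, 0, -0.004, 0, 0, 0], [0, 0, -0.004, 0, 0, 0]]

```text
clock: 5.92
eef_pos: [573.8, -54.9, 59.1]
tcp_rot: [-3.141, -0.001, -0.333]
contact_force: [-4.6, 0.0, 18.2]
opening: 0.68
```

>>> carry_out:
  increments:
    - [[0, 0, 0, 0, 0, 0], [0, 0, 0, 0, 0, 0], [0, 0, 0, 0, 0, 0], [0, 0, 0, 0, 0, 0], [0, 0, 0, 0, 0, 0]]

```text
clock: 6.33
eef_pos: [573.9, -54.9, 59.1]
tcp_rot: [-3.141, -0.001, -0.333]
contact_force: [-5.2, -0.4, 19.1]
opening: 0.678
```

>>> carry_out:
  increments:
    - [[0, 0, 0, 0, 0, 0], [0, 0, 0, 0, 0, 0], [0, 0, 0, 0, 0, 0], [0, 0, 0, 0, 0, 0], [0, 0, 0, 0, 0, 0]]

```text
clock: 6.75
eef_pos: [573.9, -54.9, 59.1]
tcp_rot: [-3.141, -0.001, -0.333]
contact_force: [-5.1, -1.1, 19.2]
opening: 0.678
```

>>> carry_out:
  increments:
    - [[0, 0, 0, 0, 0, 0], [0, 0, 0, 0, 0, 0], [0, 0, 0, 0, 0, 0], [0, 0, 0, 0, 0, 0], [0, 0, 0, 0, 0, 0]]

```text
clock: 7.17
eef_pos: [573.8, -54.9, 59.1]
tcp_rot: [-3.141, -0.001, -0.333]
contact_force: [-4.3, -1.1, 19.1]
opening: 0.68
```

```bash
python3 - <<'E'
from h import *
f=optics.grab_frame('scene'); save(f['img'][130:280,200:400],'scene6.png',4)
f=optics.grab_frame('wrist');save(f['img'],'wrist6.png')
for d in nets.tip_of('end_plate','wrist'): print(np.round(d['point'],1),round(d['confidence'],2))
inc([574.4,-53.4,56.5],[np.pi,0,np.radians(-19)])
E
```

```text
[563.4 -81.2  69.2] 0.73
[ 0.0001 -0.0041  0.0065] [-0.0003 -0.0008 -0.001 ] clock 7.32 [573.8 -54.9  59.1] [-180.    -0.   -19.1] [-4.470e+00  2.000e-02  2.006e+01] 0.674
```

View pics/scene6.png

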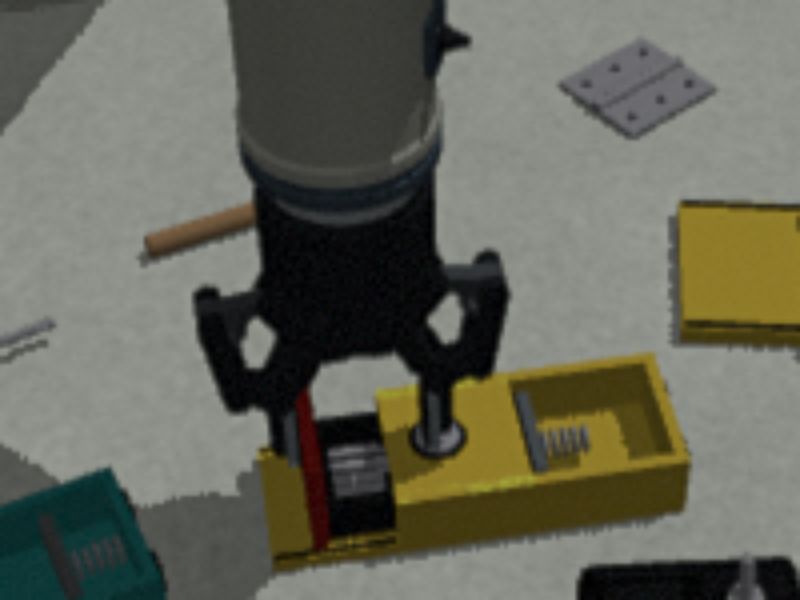

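View pics/wrist6.png

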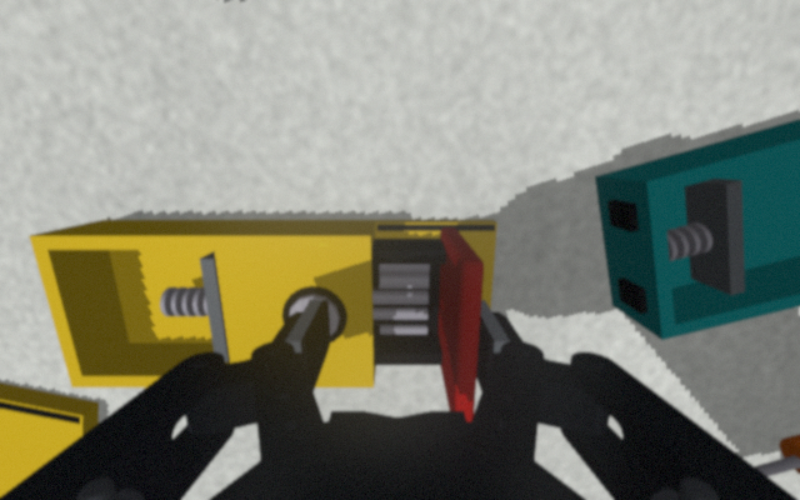

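The plate has run out about 30 mm and rests on the second finger, plate face at wrist px (475,320) and finger at (488,320). Checking that it stays still.

>>> carry_out:
  increments:
    - [[0, 0, 0, 0, 0, 0], [0, 0, 0, 0, 0, 0], [0, 0, 0, 0, 0, 0], [0, 0, 0, 0, 0, 0], [0, 0, 0, 0, 0, 0]]

```text
clock: 7.73
eef_pos: [573.8, -54.9, 59.1]
tcp_rot: [-3.141, -0.001, -0.333]
contact_force: [-5.5, -0.8, 18.6]
opening: 0.68
```

>>> carry_out:
  increments:
    - [[0, 0, 0, 0, 0, 0], [0, 0, 0, 0, 0, 0], [0, 0, 0, 0, 0, 0], [0, 0, 0, 0, 0, 0], [0, 0, 0, 0, 0, 0]]

```text
clock: 8.15
eef_pos: [573.8, -55.0, 59.1]
tcp_rot: [-3.141, -0.001, -0.333]
contact_force: [-4.6, -0.5, 19.1]
opening: 0.682
```

```bash
python3 - <<'E'
from h import *
f=optics.grab_frame('wrist');save(f['img'],'wrist7.png')
a=cv2.imread('pics/wrist6.png').astype(int);b=cv2.imread('pics/wrist7.png').astype(int)
red=lambda m:(m[...,2]>80)&(m[...,1]<.4*m[...,2])&(np.arange(800)[None]<520)
for m in(a,b): v,u=np.nonzero(red(m)); print(len(u),u.mean(),v.mean(),u.max())
for d in nets.tip_of('end_plate','wrist'): print(np.round(d['point'],1),round(d['confidence'],2))
inc([574.4,-53.4,56.5],[np.pi,0,np.radians(-19)])
E
```

```text
2951 465.7936292782108 342.94883090477805 481
2970 465.7693602693603 343.14882154882156 480
[566.7 -80.2  67.8] 0.72
[ 0.0001 -0.0041  0.0065] [-0.0003 -0.0008 -0.001 ] clock 8.25 [573.8 -54.9  59.1] [-180.    -0.   -19.1] [-4.83 -0.14 19.66] 0.674
```

The plate hasn't moved in almost a second and the button is still held down. Handing in.

```bash
python3 - <<'E'
from h import *
print(r.sign_off())
E
```

```text
the job is handed in; nothing more can be done
None
```

I pressed the small yellow case's ejector button with one fingertip, and the cassette popped out against the other finger, which was already waiting in front of the red plate. I handed the job in at about 8.3 s, with both fingers still in place.

- **Cassette:** the plate stands about 30 mm out, within the 8 to 55 mm range. It moved less than 0.1 px in the wrist picture over the last 0.9 s.
- **Button:** it is held at its stop with about 19 N. The force briefly reached 34 N when it bottomed out, so I eased off.
- **Other items:** I did not pinch or lift anything, and none of my moves was aimed at the lamp, screwdriver, hinge or dowel. I did not measure their positions again at the end.
- **Disagreements:** the network's last two readings of the plate position differed by about 3 mm, within its stated accuracy. The wrist camera's sideways positions seemed about 3 mm off from the fingers' own, so I aimed between the two.

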